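# Gauge the hold-in gap at the router fence

## Task

Pull the taper gauge up out of the bench block and slide it, point down and upright with its flat back against the white router fence, between the fence and the yellow sprung shoe until it drags snugly on both, stopping as the shoe begins to give and not forcing it back more than a millimetre or two. Finish while still holding the gauge by its blue grip, still, at that depth, so that the gap can be read off it. Leave the other tools and things on the bench where they are.

Things in the scene. Friction and masses are not known exactly. Their poses are not given: they have to be found in the camera images.
- gauge: Steel taper gauge, loose, 0.14 kg, upright in the block, leaning at most 0.03 rad. Blade 24 mm wide (x), 120 long (z): flat back at y = 0, sloping front, 2 mm thick at the point, 14 mm at 120 mm up (1 mm per 10 mm). Blue grip above: 28 (x) x 16 (y, 0 to 16 mm) x 60 mm (z, 115 to 175 mm). Origin: at the point, mid-width, on the flat back; z up to the grip, y from flat back to sloping front
- gauge_grip (a point): Centre of the blue grip, 145 mm above the point, 8 mm in front of the flat back; grip it here across its 16 mm thickness (y), from above
- gauge_back (a point): Point of the gauge's flat back, in the middle of its width, 90 mm above the point
- block: Beech bench block, fixed, 200 (x) x 70 (y) x 60 mm high, origin under its centre. The gauge stands 50 mm towards -x in a tapered slot, axes along the block's, its point 6 mm above the bench. A loose screwdriver (top 126 mm above the bench) stands 43 mm from the centre towards +x, a green pencil (top 153 mm) 80 mm towards +x
- fence: Router board, fixed: plywood 460 (x) x 340 (y) x 15 mm with an aluminium insert, origin under its centre. Along x it carries a rigid two-part white fence; the faces look to +y, lie in the plane y = -30 mm, are 18 mm thick and reach 105 mm above the bench, rails behind them; 60 mm opening between the two faces at x = 0
- fence_face (a point): Top edge of the white fence's face, at the half nearer the robot (100 mm from the board's centre towards -x), 105 mm above the bench; axes as those of the board: y points away from the face towards the shoe, the face is the plane y = 0
- holdin: Red hold-in clamped on the router board, parallel to the fence, at the fence half nearer the robot: foot and carrier 100 mm wide (x), at most 92 mm high, with a yellow plastic shoe on two sprung guide rods. Origin: on the board, under the middle of the shoe's face at rest; y points away from the fence. Its carrier stands 45 to 63 mm behind that face, its foot reaches 121 mm behind it
- shoe_top (a point): Middle of the top edge of the yellow shoe's face towards the fence; axes of the hold-in. Shoe 80 mm long (x), 18 mm thick, top 88 mm above the board, 103 mm above the bench. Gap from fence face to this edge: 6 to 8.5 mm at the start, so the gauge's front meets the edge when its point is about 40 to 65 mm below it
- shoe (a joint): How far the yellow shoe has been pushed back from the fence, m: 0 at rest, stop at 0.014. Its spring is preloaded: it takes about 5 N across the gap to start it, and 1.5 N more per mm
- screwdriver: Orange-handled screwdriver standing in the block; leave it
- mallet: Wooden mallet lying on the bench; leave it
- wrench: Collet spanner lying on the bench; leave it
- rings: Plywood ring, 110 mm across, 45 mm high; leave it
- offcut: Pine test piece lying on the router board, 80 x 45 x 35 mm; leave it
There are look-alikes about, which are no part of the job. What is shaped like the gauge but green or turquoise is not meant.

How it is judged:
On the way, in this order (a step that is already met when the one before it is completed fails the run):
1. the gauge has been pulled up clear of the bench block, in the fingers (height (world z) of gauge above 0.068 m and contact force between gauge and the fingers above 2 N), for 0.1 s.
2. the gauge's point is between the fence and the shoe, at least 5 mm below the shoe's top edge, with the gauge upright (z of gauge in the frame of shoe_top below -0.005 m and x of gauge in the frame of shoe_top between -0.027 and 0.027 m and y of gauge in the frame of fence_face between -0.003 and 0.01 m and angle between gauge's own z axis and vertical below 0.12 rad), for 0.1 s.
At the end, for the whole second after the job is handed in: Gauge held still in the fingers, upright (0.07 rad), flat back on the fence (within 4.5 mm, over 0.5 N), front on the shoe (over 1.5 N, within 27 mm of its middle), point 30 mm or more below the shoe's top and clear of the board, shoe pushed back less than 3 mm; other things within 30 mm (x of gauge in the frame of shoe_top between -0.027 and 0.027 m and y of gauge in the frame of fence_face between -0.002 and 0.004 m and y of gauge_back in the frame of fence_face between -0.0035 and 0.0045 m and z of gauge in the frame of shoe_top below -0.03 m and height (world z) of gauge above 0.0175 m and contact force between gauge and fence above 0.5 N and contact force between gauge and holdin above 1.5 N and value of joint shoe below 0.003 m and contact force between gauge and the fingers above 3 N and angle between gauge's own z axis and vertical below 0.07 rad and angle between the y axis of gauge and the y axis of fence_face, either way round below 0.09 rad and linear speed of gauge below 0.01 m/s and distance of each of screwdriver, mallet, wrench, rings, offcut from where it was at the start of the episode below 0.03 m); the arm keeps its last pose, push and grip.
It fails at once if the shoe is forced back more than 6 mm (value of joint shoe above 0.006 m).
It fails at once if another thing on the bench is knocked away (moved more than 30 mm) (distance of any of screwdriver, mallet, wrench, rings, offcut from where it was at the start of the episode above 0.03 m).
It also fails if it takes over 40 s, if anything falls off the work surface, if the arm or the gripper's body presses on something with over 40 N, if the wrist force passes 120 N, or if a joint passes its speed limit or range.

## Robot

A 6-joint arm with a two-finger parallel gripper is mounted at the origin on the work surface. World frame = base frame: x ahead of the robot, y to its left, z up, the work surface at z = 0. Lengths are in m, angles in rad, forces in N, time in s.
With the tool pointing down it reaches from about 0.225 to 0.875 m from the base axis. Payload 3.4 kg.
Tool frame: the origin (TCP) lies on the centre line of the jaws, within the pads' length; the fingertips stand bot.tcp_to_tips ahead of it and the grasp point (between the pads) is the TCP (bot.tcp_to_tips is the distance from the TCP to the fingertips, in m); z points along the fingers, y is the line along which they close (so a half turn about z gives the same grasp; the last joint's range is limited). The gripper opens to 85 mm and grips with 20 to 120 N. Pads are 22 mm wide; open, the fingers measure 114 mm over their backs; the gripper's body (76 mm by 85 mm) begins 54 mm behind the grasp point. The pads swing forward as they close: fully open they stand 13 mm farther back than shut.
Start: joints at [-1.377, 0.276, 1.505, -0, 1.361, -0.121], TCP at [0.178, -0.547, 0.25] pointing down, gripper open.
Joint ranges: [-2.89, 2.89], [-0.75, 2.08], [0.22, 2.7], [-1.18, 4.32], [0.11, 2.71], [-2.7, 2.7]. Speed limits (rad/s): [2.57, 2.57, 3.14, 3.14, 3.14, 3.14].

## Interface

Orientations are given as a 3x3 rotation matrix whose columns are the frame's x, y, z axes.
In Python, from rig import bot, eyes gives the robot as it stands.
- The arm moves only by the tool send_rows, never from a script. Its arguments are lists of equal length, an entry for each row: "offset": the shift along the tool's x, y, z in m, a list of three; "angular": the turn, a rotation vector about the tool's x, y, z in rad, a list of three; "grip": the finger opening in m, from 0 to 0.0854. A call has 1 to 10 rows; each row is the pose to reach, as a shift and turn from the pose commanded when the call began, along the tool's axes at that moment; what a row does not reach only later rows make up. A row lasts 1/12 s, in which the tool goes at most 41.7 mm and 7.16 degrees, less where a joint would pass 70% of its speed; a pose out of reach is approached as far as the arm can. A call with a gripper value outside its range is refused whole. The fingers move at their own pace and stop on an object; the grip force is fixed at half the most. Time passes only in rows, so rows that repeat a pose let the fingers close. It gives the time, the measured TCP pose, the force, the opening and the grip force at its end, in the units of the state.
- bot.read_state(): the state, without advancing time (a new reading comes with each control period).
- eyes.capture(name): name is "scene" or "top" or "wrist"; returns the picture (420x560x3 uint8, red, green, blue); there is no depth.
- eyes.camera_info(name): a dict with "fovy" (degrees; the focal length in pixels is half the picture's height over the tangent of half this angle, whatever the lens; pixels are square), "cx", "cy" (the principal point, pixels), "cam_to_world" (4x4, takes a point from camera to world coordinates). Camera axes: x right, y down, z forward; pixel columns grow to the right and rows downward; lengths in m; the calibration is good to about 2 mm. A picture is of the moment at which its call begins: read the wrist's pose just before it. camera_info takes no time and is no camera call; for the wrist camera it gives the pose at the moment of the call.
- bot.sign_off(): hands the job in; it is judged then, once.
Trained networks look in the newest picture that a camera, given by its name, has taken for a name from the list of things; names that differ only in an ending like _2 or _b are one class to them, and where a whole thing is asked for, a point or a joint stands for the part that bears it (a point fixed in the world has none). Each returns a list of dicts, best first, with "confidence" (0 to 1); they miss things now and then, are a little off and sometimes report something else, mostly with a low value. They report only what shows in the picture. A call takes as long as a camera call. They do not tell look-alikes from the thing itself.
- eyes.regions_of(name, camera): "pixels" (420x560 bool, what is visible of it).
- eyes.pinpoint(name, camera): "location" ([x, y, z] in m, in world coordinates, good to about 4 mm: a listed point, or the origin of a listed thing).
The state is a dict: "clock": time; "joints": joint angles; "qd": joint speeds; "joint_efforts": joint torques, N m; "eef_pos": TCP position; "ee_rot": TCP orientation; "wrist_force": force on the tool from outside, world axes, zero at the start; "torque": the same for the moment, N m; "grip_width": finger opening in m; "gripper_force": force on a finger pad.
Only numpy, scipy, OpenCV 4.12 (cv2) and the standard library are available. Lean on these libraries where they do the work, as an engineer would, in place of code of your own. Each camera call takes 0.05 s, during which the arm holds its last target. There are 200 camera calls.

## Working session

There is one attempt and no reset: what is moved stays moved. The work goes in short steps, Python scripts to look and compute and a tool call to move; the robot and the scene stay as the last step left them, time stands still between calls to the robot, and variables do not carry over. Pictures are saved under pics/ and viewed, at most 10 in all, crops included, and the job is handed in when it is done.

Besides the shell and the picture viewer there is one more tool, called after ">>>" as name(argument=value, ...) on one line, values as JSON. send_rows: Moves the arm, as the interface text tells. Its arguments: {"type":"object","properties":{"offset":{"type":"array"},"angular":{"type":"array"},"grip":{"type":"array"}},"required":["offset","angular","grip"]}

```bash
mkdir -p pics
cat > h.py <<'E'
import numpy as np, cv2
from rig import bot, eyes
def snap(c,f=None):
    im=eyes.capture(c)
    if f: cv2.imwrite('pics/'+f,cv2.cvtColor(im,cv2.COLOR_RGB2BGR))
    return im
def cam(c):
    i=eyes.camera_info(c); f=210/np.tan(np.radians(i['fovy'])/2)
    return f,i['cx'],i['cy'],np.array(i['cam_to_world'])
def proj(c,p):
    f,cx,cy,T=cam(c); q=np.linalg.inv(T)@np.append(p,1); return np.array([cx+f*q[0]/q[2],cy+f*q[1]/q[2]])
def ray(c,u,v):
    f,cx,cy,T=cam(c); d=T[:3,:3]@np.array([(u-cx)/f,(v-cy)/f,1]); return T[:3,3],d
def atz(c,u,v,z):
    o,d=ray(c,u,v); return o+d*(z-o[2])/d[2]
E
python3 - <<'E'
from h import *
np.set_printoptions(precision=4,suppress=True)
ims=[snap(c) for c in('scene','top')]
cv2.imwrite('pics/a.png',cv2.cvtColor(np.hstack(ims),cv2.COLOR_RGB2BGR)[:, :]) 
cv2.imwrite('pics/s.png',cv2.cvtColor(ims[0],cv2.COLOR_RGB2BGR));cv2.imwrite('pics/t.png',cv2.cvtColor(ims[1],cv2.COLOR_RGB2BGR))
for c in('scene','top'):
  for n in('gauge','gauge_grip','block','fence','fence_face','holdin','shoe_top','screwdriver'):
    for r in eyes.pinpoint(n,c)[:3]: print(c,n,np.array(r['location']),round(r['confidence'],2),proj(c,r['location']).round())
s=bot.read_state();print(s,bot.tcp_to_tips)
E
```

```text
scene gauge [0.4468 0.2499 0.0065] 0.87 [337. 278.]
scene gauge [0.2605 0.0964 0.0024] 0.8 [350. 204.]
scene gauge [ 0.2785  0.2991 -0.0041] 0.64 [406. 258.]
scene gauge_grip [0.1919 0.4123 0.0072] 0.82 [473. 268.]
scene gauge_grip [0.3865 0.0213 0.0065] 0.71 [292. 208.]
scene gauge_grip [0.4467 0.2556 0.155 ] 0.62 [346. 233.]
scene block [ 0.4976  0.2374 -0.0008] 0.86 [315. 288.]
scene fence [ 0.6291 -0.205   0.0008] 0.58 [160. 201.]
scene fence_face [ 0.5412 -0.2445  0.1076] 0.68 [177. 146.]
scene holdin [0.7183 0.1899 0.0023] 0.64 [215. 328.]
scene holdin [ 0.5419 -0.2405  0.0157] 0.57 [183. 175.]
scene shoe_top [ 0.5473 -0.2406  0.1036] 0.83 [176. 149.]
scene shoe_top [ 0.6988 -0.0994  0.0141] 0.22 [154. 234.]
scene screwdriver [ 0.4934  0.2389 -0.0001] 0.46 [317. 288.]
top gauge [ 0.2646  0.0928 -0.0047] 0.7 [278. 307.]
top gauge [0.2826 0.2966 0.0002] 0.58 [205. 302.]
top gauge [0.4477 0.2461 0.0081] 0.48 [222. 242.]
top gauge_grip [0.3851 0.0187 0.0061] 0.92 [304. 263.]
top gauge_grip [0.1919 0.4092 0.007 ] 0.75 [164. 336.]
top gauge_grip [0.4416 0.2632 0.1545] 0.58 [209. 243.
[... 196 characters left out ...]
7] 0.75 [396. 201.]
top shoe_top [ 0.5441 -0.2362  0.1039] 0.79 [403. 200.]
top screwdriver [0.5348 0.2251 0.0079] 0.6 [229. 210.]
{'clock': 0.9, 'joints': array([-1.377 ,  0.2759,  1.5049, -0.    ,  1.3607, -0.121 ]), 'qd': array([-0.0001,  0.0003, -0.0005, -0.0006,  0.0004,  0.0009]), 'joint_efforts': array([ -0.0006, -41.6646, -24.6105,  -0.    ,   0.0001,   0.    ]), 'eef_pos': array([ 0.178 , -0.5468,  0.2503]), 'ee_rot': array([[ 0.9509,  0.3096,  0.    ],
       [ 0.3096, -0.9509, -0.0001],
       [-0.    ,  0.0001, -1.    ]]), 'wrist_force': array([-1.0418,  0.1756, -0.7931]), 'torque': array([-0.0122,  0.0367,  0.0008]), 'gripper_force': 0.0, 'grip_width': 0.08533003732041984} 0.019
```

View pics/s.png

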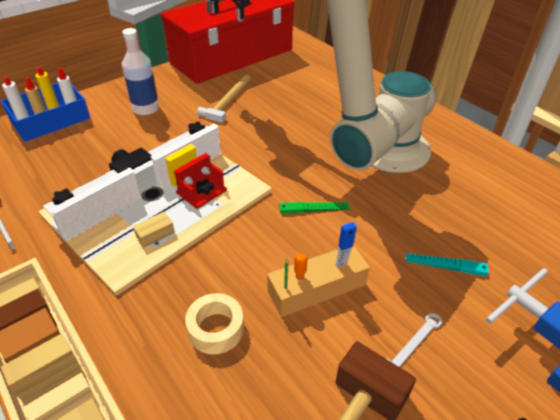

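View pics/t.png

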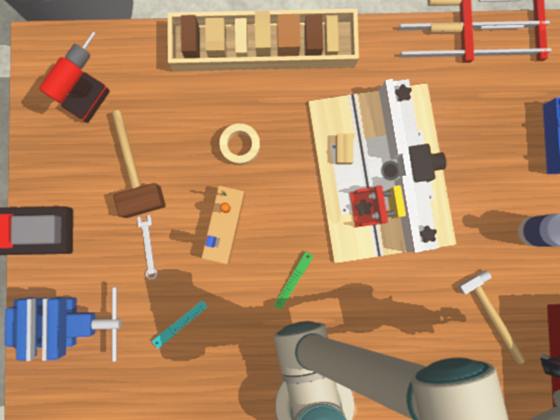

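The scene view shows the blue-gripped gauge in the block at (346,235), and the fence, shoe and hold-in at (185,165). In the top view the gauge is at (211,241) and the shoe at (399,201). The green and turquoise lookalikes are lying flat on the bench. The networks agree that the gauge is at about (0.447, 0.25), so I'm moving above it.

>>> send_rows(offset=[[0.504, -0.677, -0.05], [0.504, -0.677, -0.05], [0.504, -0.677, -0.05], [0.504, -0.677, -0.05], [0.504, -0.677, -0.05], [0.504, -0.677, -0.05], [0.504, -0.677, -0.05], [0.504, -0.677, -0.05], [0.504, -0.677, -0.05], [0.504, -0.677, -0.05]], angular=[[0, 0, 0.1], [0, 0, 0.2], [0, 0, 0.3], [0, 0, 0.4], [0, 0, 0.5], [0, 0, 0.54], [0, 0, 0.54], [0, 0, 0.54], [0, 0, 0.54], [0, 0, 0.54]], grip=[0.0854, 0.0854, 0.0854, 0.0854, 0.0854, 0.0854, 0.0854, 0.0854, 0.0854, 0.0854])

```text
clock: 1.73
eef_pos: [0.3109, -0.1508, 0.2754]
ee_rot: [[0.974, -0.224, 0.001], [-0.224, -0.974, -0.001], [0.001, 0.0, -1.0]]
wrist_force: [2.3, -0.2, -0.2]
grip_width: 0.0852
gripper_force: 0.0
```

>>> send_rows(offset=[[0.04, -0.4, -0.025], [0.04, -0.4, -0.025], [0.04, -0.4, -0.025], [0.04, -0.4, -0.025], [0.04, -0.4, -0.025], [0.04, -0.4, -0.025], [0.04, -0.4, -0.025], [0.04, -0.4, -0.025], [0.04, -0.4, -0.025], [0.04, -0.4, -0.025]], angular=[[0, 0, 0], [0, 0, 0], [0, 0, 0], [0, 0, 0], [0, 0, 0], [0, 0, 0], [0, 0, 0], [0, 0, 0], [0, 0, 0], [0, 0, 0]], grip=[0.0854, 0.0854, 0.0854, 0.0854, 0.0854, 0.0854, 0.0854, 0.0854, 0.0854, 0.0854])

```text
clock: 2.57
eef_pos: [0.44, 0.2322, 0.3002]
ee_rot: [[0.975, -0.221, 0.001], [-0.221, -0.975, 0.002], [0.001, -0.002, -1.0]]
wrist_force: [0.2, -0.8, 0.1]
grip_width: 0.0856
gripper_force: 0.0
```

```bash
cat > look.py <<'E'
from h import *
np.set_printoptions(precision=4,suppress=True)
im=snap('wrist','w1.png'); s=bot.read_state(); print(s['eef_pos'],s['clock'],cam('wrist')[3])
for n in('gauge_grip','block','gauge'):
    for r in eyes.pinpoint(n,'wrist')[:3]: print(n,np.array(r['location']),round(r['confidence'],2),proj('wrist',r['location']).round())
def blue(c,im):
    h=cv2.cvtColor(im,cv2.COLOR_RGB2HSV); return ((h[...,0]>105)&(h[...,0]<130)&(h[...,1]>150)).astype(np.uint8)
for c,im in(('wrist',im),('top',snap('top')),('scene',snap('scene'))):
    m=blue(c,im); p=proj(c,[.447,.25,.15]); n,l,st,ce=cv2.connectedComponentsWithStats(m)
    k=min(range(1,n),key=lambda i:np.hypot(*(ce[i]-p))+(1000 if st[i,4]<40 else 0)); print(c,p.round(),st[k],ce[k].round(1))
    pts=cv2.findNonZero((l==k).astype(np.uint8)); print(cv2.minAreaRect(pts))
    if c=='wrist': print(cv2.approxPolyDP(cv2.convexHull(pts),3,True).squeeze())
E
python3 look.py
```

```text
[0.4419 0.2358 0.3001] 2.6167 [[-0.2205 -0.9348 -0.2786  0.5134]
 [-0.9754  0.2095  0.0691  0.2197]
 [-0.0063  0.287  -0.9579  0.4248]
 [ 0.      0.      0.      1.    ]]
gauge_grip [0.1895 0.4137 0.0077] 0.95 [212. 339.]
gauge_grip [0.3867 0.0186 0.0101] 0.82 [440. 176.]
gauge_grip [0.4505 0.2592 0.1491] 0.73 [254. 194.]
block [ 0.4928  0.2411 -0.0035] 0.94 [267. 135.]
gauge [0.4476 0.2504 0.0049] 0.69 [267. 169.]
gauge [ 0.2635  0.0945 -0.0024] 0.66 [390. 259.]
gauge [0.2795 0.2954 0.0004] 0.63 [265. 276.]
wrist [258. 195.] [242 189  17  30 394] [251.3 202.9]
((250.0, 203.5), (29.0, 16.0), 90.0)
[[256 218]
 [247 218]
 [243 189]
 [258 192]]
top [215. 241.] [  48  299   40   60 1006] [ 58.8 328.9]
((67.5, 328.5), (59.0, 39.0), 90.0)
scene [344. 233.] [340 223  16  27 312] [346.9 235.7]
((347.0, 236.00001525878906), (13.1519193649292, 27.290231704711914), 9.462321281433105)
```

View pics/w1.png

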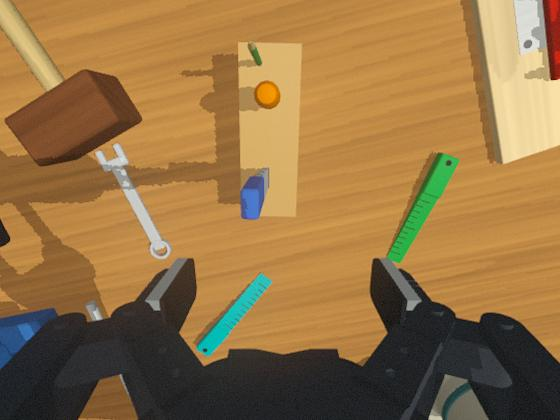

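The wrist view shows the gauge's blue grip at (251,203) in the block, the screwdriver at (267,95) and the pencil at (255,53). I'll fit the block's yaw and the grip box to the silhouettes.

```bash
cat > fit.py <<'E'
from h import *
from scipy.optimize import least_squares
np.set_printoptions(precision=4,suppress=True)
def sil(c,x,y,yaw):
    C,S=np.cos(yaw),np.sin(yaw)
    P=[[x+C*a-S*b,y+S*a+C*b,z] for a in(-.014,.014) for b in(-.008,.008) for z in(.121,.181)]
    h=cv2.convexHull(np.array([proj(c,p) for p in P],np.float32)); m=cv2.moments(h); return m['m10']/m['m00'],m['m01']/m['m00']
a=atz('wrist',270,42.5,.06);b=atz('wrist',268,216,.06);d=a-b;yaw=np.arctan2(d[1],d[0]);print('yaw',yaw,a,b)
for w in(('wrist',),('scene',),('wrist','scene')):
    meas={'wrist':(251.3,202.9),'scene':(346.9,235.7)}
    r=least_squares(lambda p:np.concatenate([np.subtract(sil(c,*p,yaw),meas[c]) for c in w]),[.449,.258],x_scale=.01,diff_step=1e-4);print(w,r.x,r.fun)
E
python3 fit.py
```

```text
yaw -0.252233867715034 [0.5898 0.2074 0.06  ] [0.3957 0.2574 0.06  ]
('wrist',) [0.4426 0.2568] [-0.  0.]
('scene',) [0.4492 0.2603] [-0.  0.]
('wrist', 'scene') [0.4435 0.2571] [-0.4834 -0.7767  1.0069 -2.303 ]
```

>>> send_rows(offset=[[0, -0.018, 0.02], [0, -0.018, 0.05], [0, -0.018, 0.08], [0, -0.018, 0.11], [0, -0.018, 0.135], [0, -0.018, 0.147], [0, -0.018, 0.147], [0, -0.018, 0.147]], angular=[[0, 0, 0.02], [0, 0, 0.02], [0, 0, 0.02], [0, 0, 0.02], [0, 0, 0.02], [0, 0, 0.02], [0, 0, 0.02], [0, 0, 0.02]], grip=[0.0854, 0.0854, 0.0854, 0.0854, 0.0854, 0.0854, 0.0854, 0.0854])

```text
clock: 3.53
eef_pos: [0.443, 0.2446, 0.153]
ee_rot: [[0.97, -0.245, -0.001], [-0.245, -0.97, -0.001], [-0.001, 0.001, -1.0]]
wrist_force: [-0.3, 0.2, 1.3]
grip_width: 0.0854
gripper_force: 0.0
```

```bash
python3 - <<'E'
from h import *
im=snap('wrist','w2.png'); s=bot.read_state(); print(s['eef_pos'],s['ee_rot'][:,1])
from look import blue
E
sed -i 's/^im=snap/if 1:\n  pass\nim=snap/' look.py
```

```text
[0.44381937 0.24512146 0.15386625] [-2.44233761e-01 -9.69716180e-01 -6.33192214e-04]
[0.4442 0.2455 0.1543] 3.6333 [[-0.245  -0.929  -0.2773  0.5154]
 [-0.9695  0.2346  0.0707  0.2283]
 [-0.0007  0.2861 -0.9582  0.2792]
 [ 0.      0.      0.      1.    ]]
gauge_grip [0.4477 0.2591 0.1449] 0.73 [257. 270.]
gauge_grip [0.3865 0.0187 0.008 ] 0.58 [532. 200.]
block [ 0.4946  0.2413 -0.003 ] 0.96 [275. 144.]
block [0.4494 0.2595 0.1482] 0.47 [255. 270.]
gauge [0.4481 0.2496 0.0029] 0.73 [279. 195.]
gauge [ 0.2626  0.0962 -0.003 ] 0.71 [454. 318.]
gauge [0.2801 0.2953 0.    ] 0.57 [277. 343.]
wrist [275. 272.] [ 223  280   42   62 2099] [242.7 312.4]
((243.5, 311.0), (61.77119445800781, 38.4734001159668), 85.91438293457031)
[[260 340]
 [228 339]
 [224 283]
 [253 280]
 [259 286]
 [264 328]]
top [215. 241.] [ 66 299   6  11  55] [ 68.3 303.6]
((68.5, 304.0), (10.0, 5.0), 90.0)
scene [344. 233.] [340 225  14  25 252] [345.8 236.9]
((346.2760009765625, 237.23199462890625), (12.074769020080566, 24.686193466186523), 10.30484676361084)
```

View pics/w2.png

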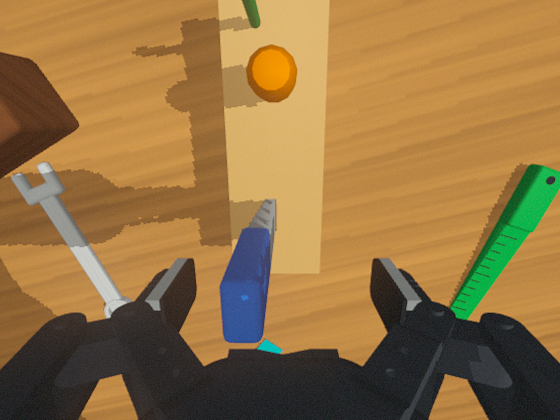

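The gauge stands between the open pads, its grip's top face at roughly rows 283–340 and columns 224–262. The fingers straddle it with the gauge nearer the left one. I'll convert that face to a world position.

Run:
```python
from h import *
np.set_printoptions(precision=4,suppress=True)
s=bot.read_state();print(s['eef_pos'])
for z in(.181,):
  c=[atz('wrist',u,v,z) for u,v in((224,283),(260,284),(228,339),(261,340))]
  R=s['ee_rot']
  for p in c: print(p, R.T@(p-s['eef_pos']))
```

```text
[0.4437 0.246  0.1539]
[0.4634 0.2644 0.181 ] [ 0.0147 -0.0227 -0.0271]
[0.4597 0.2516 0.181 ] [ 0.0142 -0.0093 -0.0271]
[0.4391 0.2704 0.181 ] [-0.0103 -0.0225 -0.0271]
[0.4355 0.2578 0.181 ] [-0.0108 -0.0095 -0.0271]
```

>>> send_rows(offset=[[0.002, -0.015, 0.002], [0.002, -0.015, 0.002], [0.002, -0.015, 0.002], [0.002, -0.015, 0.002], [0.002, -0.015, 0.002], [0.002, -0.015, 0.002], [0.002, -0.015, 0.002], [0.002, -0.015, 0.002], [0.002, -0.015, 0.002], [0.002, -0.015, 0.002]], angular=[[0, 0, 0], [0, 0, 0], [0, 0, 0], [0, 0, 0], [0, 0, 0], [0, 0, 0], [0, 0, 0], [0, 0, 0], [0, 0, 0], [0, 0, 0]], grip=[0.085, 0.085, 0.06, 0.04, 0.025, 0.02, 0.018, 0.01, 0.01, 0.01])

```text
clock: 4.72
eef_pos: [0.4486, 0.2591, 0.1511]
ee_rot: [[0.97, -0.242, -0.0], [-0.242, -0.97, -0.002], [-0.0, 0.002, -1.0]]
wrist_force: [-1.5, -3.8, 3.2]
grip_width: 0.0155
gripper_force: 58.6
```

>>> send_rows(offset=[[0, 0, -0.008], [0, 0, -0.02], [0, 0, -0.04], [0, 0, -0.06], [0, 0, -0.08], [0, 0, -0.1], [0, 0, -0.12], [0, 0, -0.13], [0, 0, -0.13]], angular=[[0, 0, 0], [0, 0, 0], [0, 0, 0], [0, 0, 0], [0, 0, 0], [0, 0, 0], [0, 0, 0], [0, 0, 0], [0, 0, 0]], grip=[0.01, 0.01, 0.01, 0.01, 0.01, 0.01, 0.01, 0.01, 0.01])

```text
clock: 5.47
eef_pos: [0.4501, 0.2609, 0.2835]
ee_rot: [[0.97, -0.243, 0.005], [-0.243, -0.97, 0.003], [0.004, -0.004, -1.0]]
wrist_force: [-0.5, 1.2, -1.7]
grip_width: 0.0156
gripper_force: 58.5
```

Run:
```python
from h import *
np.set_printoptions(precision=4,suppress=True)
im=snap('scene');im2=snap('top')
a=im[110:230,30:290];b=im2[70:270,300:470]
cv2.imwrite('pics/f.png',cv2.cvtColor(np.hstack([cv2.resize(a,(520,240)),np.zeros((240,10,3),np.uint8),cv2.resize(b,(204,240))]),cv2.COLOR_RGB2BGR))
s=bot.read_state();print(s['eef_pos'],s['wrist_force'],s['grip_width'])
for c in('scene','top'):
  for n in('fence','fence_face','holdin','shoe_top'):
    for r in eyes.pinpoint(n,c)[:1]: print(c,n,np.array(r['location']),round(r['confidence'],2))
# board yaw from top
h=cv2.cvtColor(im2,cv2.COLOR_RGB2HSV); m=((h[...,1]<40)&(h[...,2]>190)).astype(np.uint8)
r=eyes.regions_of('fence','top')[:1]
if r:
    g=r[0]['pixels'].astype(np.uint8); mr=cv2.minAreaRect(cv2.findNonZero(g)); bx=cv2.boxPoints(mr); print(bx)
    w=[atz('top',*p,.015)[:2] for p in bx]
    for i in range(4): d=w[(i+1)%4]-w[i]; print(w[i],np.linalg.norm(d),np.arctan2(d[1],d[0]))
```

```text
[0.4486 0.2601 0.2804] [-0.9266 -0.2989 -2.0502] 0.015688820085503166
scene fence [ 0.6287 -0.2061  0.0013] 0.62
scene fence_face [ 0.5408 -0.2459  0.1047] 0.67
scene holdin [ 0.5461 -0.2374  0.014 ] 0.92
scene shoe_top [ 0.5454 -0.2387  0.1027] 0.64
top fence [ 0.6338 -0.2053  0.0047] 0.95
top fence_face [ 0.5387 -0.2424  0.1037] 0.77
top holdin [ 0.5479 -0.2378  0.021 ] 0.55
top shoe_top [ 0.5452 -0.2366  0.1037] 0.96
[[306.0972  91.472 ]
 [432.4671  72.6873]
 [458.1305 245.332 ]
 [331.7606 264.1167]]
[0.8654 0.0012] 0.3611920682194134 -1.442493877091178
[ 0.9116 -0.3571] 0.49031492051174 -3.041135919149633
[ 0.4237 -0.4062] 0.35227676412013653 1.6970376437881622
[ 0.3794 -0.0568] 0.4894216617748459 0.11862689343072196
```

>>> send_rows(offset=[[0.214, 0.459, -0.006], [0.214, 0.459, -0.006], [0.214, 0.459, -0.006], [0.214, 0.459, -0.006], [0.214, 0.459, -0.006], [0.214, 0.459, -0.006], [0.214, 0.459, -0.006], [0.214, 0.459, -0.006], [0.214, 0.459, -0.006], [0.214, 0.459, -0.006]], angular=[[0, 0, -0.05], [0, 0, -0.1], [0, 0, -0.15], [0, 0, -0.2], [0, 0, -0.25], [0, 0, -0.3], [0, 0, -0.35], [0, 0, -0.38], [0, 0, -0.38], [0, 0, -0.38]], grip=[0.01, 0.01, 0.01, 0.01, 0.01, 0.01, 0.01, 0.01, 0.01, 0.01])

```text
clock: 6.85
eef_pos: [0.5279, -0.1512, 0.286]
ee_rot: [[0.991, 0.134, 0.0], [0.134, -0.991, -0.0], [0.0, 0.0, -1.0]]
wrist_force: [0.8, 0.1, -2.1]
grip_width: 0.0152
gripper_force: 58.9
```

Run:
```python
from h import *
s=bot.read_state();print(s['eef_pos'],s['ee_rot'])
d=s['ee_rot'].T@(np.array([.545,-.2367,.286])-s['eef_pos']);print(d)
```

```text
[ 0.52791871 -0.15120478  0.28599587] [[ 9.90964382e-01  1.34124484e-01  4.65040424e-04]
 [ 1.34124500e-01 -9.90964489e-01 -2.91433576e-06]
 [ 4.60447662e-04  6.52613173e-05 -9.99999892e-01]]
[5.45994758e-03 8.70137462e-02 4.05980369e-06]
```

>>> send_rows(offset=[[0.004, 0.03, 0], [0.004, 0.045, 0], [0.004, 0.045, 0], [0.004, 0.045, 0]], angular=[[0, 0, 0], [0, 0, 0], [0, 0, 0], [0, 0, 0]], grip=[0.01, 0.01, 0.01, 0.01])

```text
clock: 7.18
eef_pos: [0.5376, -0.1931, 0.2853]
ee_rot: [[0.991, 0.133, -0.001], [0.133, -0.991, 0.002], [-0.001, -0.002, -1.0]]
wrist_force: [0.5, 0.3, -2.0]
grip_width: 0.0154
gripper_force: 59.1
```

Run:
```python
from h import *
np.set_printoptions(precision=4,suppress=True)
s=bot.read_state();print(s['eef_pos'],s['ee_rot'])
im=snap('wrist');cv2.imwrite('pics/w3.png',cv2.cvtColor(im,cv2.COLOR_RGB2BGR)); print(bot.read_state()['eef_pos'])
for n in('gauge','gauge_grip','gauge_back','fence','fence_face','holdin','shoe_top'):
    for r in eyes.pinpoint(n,'wrist')[:2]: print(n,np.array(r['location']),round(r['confidence'],2),proj('wrist',r['location']).round())
```

```text
[ 0.5376 -0.1931  0.2853] [[ 0.9911  0.133  -0.0013]
 [ 0.133  -0.9911  0.0017]
 [-0.001  -0.0019 -1.    ]]
[ 0.5375 -0.1921  0.2856]
gauge [ 0.2616  0.0921 -0.002 ] 0.82 [ 88. 315.]
gauge [ 0.5374 -0.2013  0.1386] 0.58 [294. 200.]
gauge_grip [0.3898 0.0228 0.0096] 0.93 [126. 253.]
gauge_grip [ 0.5383 -0.1943  0.2831] 0.82 [291. 277.]
gauge_back [ 0.3415  0.0496 -0.0015] 0.9 [113. 275.]
fence [ 0.6385 -0.204  -0.0009] 0.81 [303.  98.]
fence_face [ 0.537  -0.2448  0.1051] 0.61 [333. 198.]
holdin [ 0.5467 -0.2379  0.0135] 0.59 [318. 172.]
shoe_top [ 0.5515 -0.2381  0.1054] 0.72 [329. 184.]
shoe_top [ 0.6344 -0.2006  0.0001] 0.28 [300. 101.]
```

View pics/w3.png

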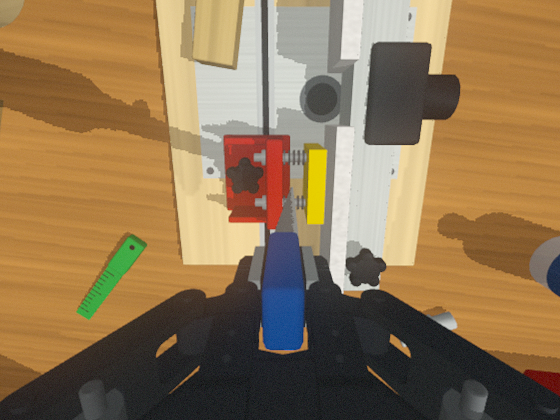

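The wrist view shows the held gauge at (285,290), the yellow shoe at columns 307–327 and rows 148–224, and the white fence half from (337,127) down to about (331,290). I'll look at the gap enlarged.

Run:
```python
import cv2
im=cv2.imread('pics/w3.png')[120:300,265:375]
cv2.imwrite('pics/c3.png',cv2.resize(im,None,fx=3.3,fy=3.3,interpolation=cv2.INTER_NEAREST))
for v in(150,170,190,210): print(v,[tuple(int(q) for q in p[::-1]) for p in im[v-120,36:92:2]])
```

```text
150 [(167, 168, 159), (109, 104, 87), (126, 108, 50), (131, 111, 49), (208, 183, 0), (223, 199, 0), (223, 200, 0), (223, 200, 0), (223, 200, 0), (224, 200, 0), (223, 199, 0), (224, 200, 0), (227, 202, 0), (161, 149, 107), (134, 130, 123), (133, 128, 119), (133, 132, 123), (161, 157, 149), (233, 232, 223), (228, 225, 218), (232, 229, 223), (232, 229, 223), (230, 228, 221), (230, 228, 220), (228, 226, 219), (231, 229, 221), (215, 215, 208), (211, 213, 205)]
170 [(165, 163, 157), (145, 135, 106), (132, 113, 42), (130, 110, 49), (226, 201, 0), (232, 207, 0), (231, 206, 0), (231, 208, 0), (231, 208, 0), (232, 207, 0), (231, 207, 0), (233, 209, 0), (223, 200, 17), (131, 124, 121), (134, 130, 121), (136, 129, 122), (133, 128, 118), (227, 225, 216), (234, 231, 224), (232, 230, 223), (230, 229, 220), (231, 227, 221), (230, 228, 221), (235, 231, 226), (237, 233, 228), (220, 218, 211), (212, 213, 205), (211, 213, 205)]
190 [(180, 157, 112), (141, 119, 52), (133, 111, 35), (149, 128, 34), (234, 211, 0), (231, 206, 0), (232, 207, 0), (231, 208, 0), (231, 208, 0), (232, 209, 0), (231, 208, 0), (234, 211, 0), (175, 160, 109), (134, 127, 118), (134, 127, 119), (133, 128, 118), (175, 170, 164), (234, 230, 223), (236, 233, 225), (235, 233, 225), (236, 232, 225), (234, 231, 224), (234, 231, 225), (230, 227, 220), (229, 225, 218), (208, 209, 201), (213, 214, 207), (214, 216, 207)]
210 [(173, 151, 106), (174, 151, 109), (128, 108, 35), (198, 173, 0), (234, 208, 0), (230, 205, 0), (231, 207, 0), (229, 204, 0), (231, 205, 0), (231, 206, 0), (232, 209, 0), (238, 213, 0), (126, 123, 121), (137, 132, 122), (134, 130, 120), (129, 121, 113), (216, 213, 206), (224, 220, 213), (228, 225, 218), (229, 225, 219), (226, 223, 216), (228, 226, 218), (232, 228, 222), (234, 231, 225), (216, 215, 209), (212, 214, 204), (214, 216, 208), (214, 216, 207)]
```

View pics/c3.png

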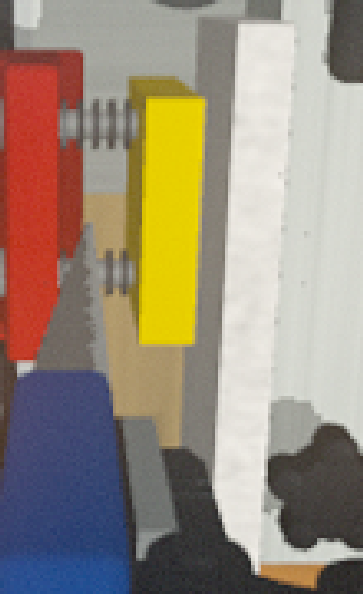

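The crop shows the yellow shoe's top edge at crop (205,98)–(194,343) and the top edge of the fence face at (237,24)–(217,470). Between them is the grey face and the gap. I'll measure both edges from a fresh, settled picture.

```bash
cat > gap.py <<'E'
from h import *
np.set_printoptions(precision=4,suppress=True)
s=bot.read_state();im=snap('wrist','w4.png').astype(int);R=s['ee_rot'];print(s['eef_pos'],R[:,1],R[:,2],s['wrist_force'])
F=[];S=[];B=[]
for v in range(152,222,3):
    r=im[v]; yel=np.where((r[:,0]>190)&(r[:,2]<60)&(r[:,1]>160))[0]
    if len(yel)<8: continue
    e=yel.max(); w=np.where((r[e+2:,:].min(1)>185))[0]
    S.append(atz('wrist',e+.8,v,.103)[:2]); B.append(atz('wrist',yel.min()-.2,v,.103)[:2]); F.append(atz('wrist',e+2+w[0]-.2,v,.105)[:2])
F,S,B=map(np.array,(F,S,B))
pf=np.polyfit(F[:,0],F[:,1],1);ps=np.polyfit(S[:,0],S[:,1],1);yaw=np.arctan(pf[0])
n=np.array([-np.sin(yaw),np.cos(yaw)]);t=np.array([n[1],-n[0]])
print('yaw fence',yaw,'shoe',np.arctan(ps[0]),'gap',(S-[0,0]).mean(0)@n-F.mean(0)@n,'shoe thick',(B.mean(0)-S.mean(0))@n, 'shoe x-range (coarse)',S.min(0),S.max(0))
tcp=s['eef_pos'][:2]; print('tcp to fence plane',(tcp-F.mean(0))@n,'tcp yaw',np.arctan2(R[1,0],R[0,0]))
m=(np.indices(im.shape[:2])[0]); ys=np.where(((im[...,0]>215)&(im[...,2]<40)&(im[...,1]>180)).sum(1)>8)[0];print('rows',ys.min(),ys.max())
c=[atz('wrist',318,v,.103)[:2] for v in(ys.min(),ys.max())];print('shoe len',np.linalg.norm(c[0]-c[1]),'tcp to shoe mid along t',(np.mean(c,0)-tcp)@t)
E
python3 gap.py
```

```text
[ 0.5379 -0.1922  0.2862] [ 0.1358 -0.9907  0.0002] [ 0.0004 -0.0001 -1.    ] [ 0.6675 -0.385  -1.1794]
yaw fence 0.12793852735608954 shoe 0.1306526385349054 gap 0.008946943040696542 shoe thick 0.017991977298624662 shoe x-range (coarse) [ 0.5091 -0.241 ] [ 0.5832 -0.231 ]
tcp to fence plane 0.05339912617392769 tcp yaw 0.13617854442986024
rows 151 223
shoe len 0.07818944845912189 tcp to shoe mid along t 0.0018795089745949616
```

>>> send_rows(offset=[[0.001, 0.015, 0], [0.003, 0.03, 0], [0.003, 0.043, 0], [0.003, 0.043, 0], [0.003, 0.043, 0.01], [0.003, 0.043, 0.02], [0.003, 0.043, 0.026], [0.003, 0.043, 0.026], [0.003, 0.043, 0.026]], angular=[[0, 0, 0.006], [0, 0, 0.006], [0, 0, 0.006], [0, 0, 0.006], [0, 0, 0.006], [0, 0, 0.006], [0, 0, 0.006], [0, 0, 0.006], [0, 0, 0.006]], grip=[0.01, 0.01, 0.01, 0.01, 0.01, 0.01, 0.01, 0.01, 0.01])

```text
clock: 8.38
eef_pos: [0.5462, -0.2347, 0.2589]
ee_rot: [[0.992, 0.129, -0.002], [0.129, -0.992, 0.001], [-0.002, -0.001, -1.0]]
wrist_force: [-0.3, -0.0, -1.7]
grip_width: 0.0154
gripper_force: 59.1
```

Run:
```python
from h import *
np.set_printoptions(precision=4,suppress=True)
s=bot.read_state();R=s['ee_rot'];print(s['eef_pos'],R)
im=snap('wrist')
cv2.imwrite('pics/c4.png',cv2.resize(cv2.cvtColor(im,cv2.COLOR_RGB2BGR)[90:280,215:355],None,fx=3.1,fy=3.1,interpolation=cv2.INTER_CUBIC))
p=s['eef_pos']; n=-R[:,1]; t=R[:,0]
for dz,dn,dt in((-.1455,-.008,0),(-.1455,-.006,0),(-.0255,-.008,0.012)): 
    q=p+dn*n+dt*t+np.array([0,0,dz]); print(q,proj('wrist',q))
print(cam('wrist')[3])
```

```text
[ 0.5462 -0.2347  0.2589] [[ 0.9917  0.1289 -0.0017]
 [ 0.1289 -0.9917  0.0011]
 [-0.0015 -0.0013 -1.    ]]
[ 0.5473 -0.2427  0.1134] [291.8184 199.1698]
[ 0.547  -0.2407  0.1134] [289.6976 199.1729]
[ 0.5592 -0.2411  0.2334] [298.3901 236.0614]
[[ 0.1278 -0.9495 -0.2866  0.6197]
 [-0.9918 -0.1223 -0.0371 -0.2247]
 [ 0.0002  0.289  -0.9573  0.3842]
 [ 0.      0.      0.      1.    ]]
```

View pics/c4.png

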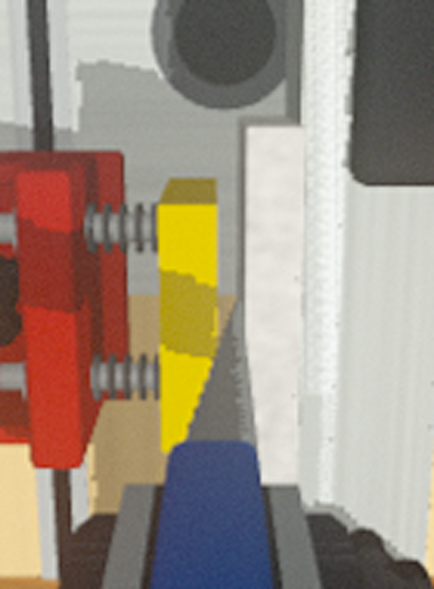

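The gauge point is at crop (237,300), between the shoe edge at x=217 and the fence edge at x=245. It's about 2 mm off the fence, so I can lower it in.

>>> send_rows(offset=[[0, 0, 0.006], [0, 0, 0.012], [0, 0, 0.018], [0, 0, 0.024], [0, 0, 0.03], [0, 0, 0.033], [0, 0, 0.033], [0, 0, 0.033]], angular=[[0, 0, 0], [0, 0, 0], [0, 0, 0], [0, 0, 0], [0, 0, 0], [0, 0, 0], [0, 0, 0], [0, 0, 0]], grip=[0.01, 0.01, 0.01, 0.01, 0.01, 0.01, 0.01, 0.01])

```text
clock: 9.1
eef_pos: [0.5466, -0.2354, 0.2265]
ee_rot: [[0.992, 0.128, -0.001], [0.128, -0.992, 0.0], [-0.001, -0.0, -1.0]]
wrist_force: [-0.8, 0.8, -1.2]
grip_width: 0.0156
gripper_force: 59.2
```

>>> send_rows(offset=[[0, 0.0005, 0], [0, 0.001, 0], [0, 0.001, 0]], angular=[[0, 0, 0], [0, 0, 0], [0, 0, 0]], grip=[0.01, 0.01, 0.01])

```text
clock: 9.35
eef_pos: [0.5468, -0.2359, 0.227]
ee_rot: [[0.992, 0.128, 0.0], [0.128, -0.992, 0.001], [0.0, -0.001, -1.0]]
wrist_force: [0.5, 1.6, -2.7]
grip_width: 0.0153
gripper_force: 59.4
```

>>> send_rows(offset=[[0, 0.0005, 0], [0, 0.001, 0], [0, 0.001, 0]], angular=[[0, 0, 0], [0, 0, 0], [0, 0, 0]], grip=[0.01, 0.01, 0.01])

```text
clock: 9.6
eef_pos: [0.5469, -0.2364, 0.2271]
ee_rot: [[0.992, 0.128, -0.0], [0.128, -0.992, 0.002], [0.0, -0.002, -1.0]]
wrist_force: [-0.5, 3.7, -0.3]
grip_width: 0.0155
gripper_force: 59.6
```

>>> send_rows(offset=[[0, 0.0005, 0], [0, 0.001, 0], [0, 0.001, 0]], angular=[[0, 0, 0], [0, 0, 0], [0, 0, 0]], grip=[0.01, 0.01, 0.01])

```text
clock: 9.85
eef_pos: [0.5469, -0.2368, 0.2271]
ee_rot: [[0.992, 0.128, -0.0], [0.128, -0.992, 0.003], [0.0, -0.003, -1.0]]
wrist_force: [-0.2, 6.2, 1.5]
grip_width: 0.0153
gripper_force: 59.8
```

>>> send_rows(offset=[[0, 0, 0.003], [0, 0, 0.006], [0, 0, 0.009], [0, 0, 0.012], [0, 0, 0.014], [0, 0, 0.014]], angular=[[0, 0, 0], [0, 0, 0], [0, 0, 0], [0, 0, 0], [0, 0, 0], [0, 0, 0]], grip=[0.01, 0.01, 0.01, 0.01, 0.01, 0.01])

```text
clock: 10.35
eef_pos: [0.5467, -0.2367, 0.2125]
ee_rot: [[0.992, 0.128, -0.001], [0.128, -0.992, 0.003], [-0.0, -0.004, -1.0]]
wrist_force: [-0.2, 5.8, -0.9]
grip_width: 0.0154
gripper_force: 59.6
```

```bash
cat > st.py <<'E'
from h import *
import sys
np.set_printoptions(precision=4,suppress=True)
F=[];E=[];w=[]
for i in range(3):
    im=snap('wrist').astype(int);s=bot.read_state();F.append(s['wrist_force']);E.append(s['eef_pos'])
F=np.mean(F,0);R=s['ee_rot'];print('F',F,'along tool',R.T@F,'tq',s['torque'],'pos',E[-1],'z',R[:,2])
# shoe rear edge and front edge in tool-fixed coordinates, in the fence normal direction from a fixed reference
n=np.array([-np.sin(.129),np.cos(.129)]);t=np.array([n[1],-n[0]]);ref=np.array([.547,-.245]);S=[];B=[];Fe=[]
m=((im[...,0]>120)&(im[...,2]<40)&(im[...,1]>105)&(abs(im[...,0]-im[...,1])<60)).astype(np.uint8)
for v in range(120,230,2):
    y=np.where(m[v,200:340])[0]+200
    if len(y)<12: continue
    q=atz('wrist',y.max()+.8,v,.103)[:2]-ref
    if .018<q@t<.036:
        S.append(q@n);B.append((atz('wrist',y.min()-.2,v,.103)[:2]-ref)@n)
        w=np.where(im[v,y.max()+2:].min(1)>185)[0]
        if len(w): Fe.append((atz('wrist',y.max()+2+w[0]-.2,v,.105)[:2]-ref)@n)
print('shoe front',np.median(S),'rear',np.median(B),'fence',np.median(Fe),len(S))
E
python3 st.py
```

```text
F [-0.6317  5.9468 -0.6967] along tool [ 0.1378 -5.9762  0.7178] tq [ 1.5397  0.0989 -0.0387] pos [ 0.5468 -0.2367  0.2125] z [-0.001   0.0034 -1.    ]
shoe front 0.009362772427011909 rear 0.027111290120329333 fence 0.0006345835935892157 11
```

>>> send_rows(offset=[[0, 0, 0.002], [0, 0, 0.004], [0, 0, 0.006], [0, 0, 0.008], [0, 0, 0.008]], angular=[[0, 0, 0], [0, 0, 0], [0, 0, 0], [0, 0, 0], [0, 0, 0]], grip=[0.01, 0.01, 0.01, 0.01, 0.01])

```text
clock: 10.92
eef_pos: [0.5468, -0.2367, 0.2046]
ee_rot: [[0.992, 0.128, -0.001], [0.128, -0.992, 0.003], [-0.0, -0.003, -1.0]]
wrist_force: [0.3, 5.9, -0.6]
grip_width: 0.0151
gripper_force: 59.7
```

>>> send_rows(offset=[[0, 0, 0.002], [0, 0, 0.004], [0, 0, 0.006], [0, 0, 0.006]], angular=[[0, 0, 0], [0, 0, 0], [0, 0, 0], [0, 0, 0]], grip=[0.01, 0.01, 0.01, 0.01])

```text
clock: 11.25
eef_pos: [0.5468, -0.2366, 0.1987]
ee_rot: [[0.992, 0.128, -0.001], [0.128, -0.992, 0.003], [-0.0, -0.003, -1.0]]
wrist_force: [-1.1, 6.2, 0.2]
grip_width: 0.0154
gripper_force: 59.7
```

```bash
python3 st.py
```

```text
F [-0.3875  6.1249 -0.4976] along tool [ 0.4022 -6.1222  0.5188] tq [1.5464 0.0751 0.0005] pos [ 0.5468 -0.2366  0.1987] z [-0.0008  0.0034 -1.    ]
shoe front 0.009379415384567474 rear 0.027118192554563898 fence 0.00039907971235998653 12
```

>>> send_rows(offset=[[0, 0, 0.002], [0, 0, 0.004], [0, 0, 0.005], [0, 0, 0.005]], angular=[[0, 0, 0], [0, 0, 0], [0, 0, 0], [0, 0, 0]], grip=[0.01, 0.01, 0.01, 0.01])

```text
clock: 11.73
eef_pos: [0.5468, -0.2366, 0.1938]
ee_rot: [[0.992, 0.128, -0.001], [0.128, -0.992, 0.003], [-0.0, -0.003, -1.0]]
wrist_force: [0.6, 6.3, 0.5]
grip_width: 0.0153
gripper_force: 59.9
```

>>> send_rows(offset=[[0, 0, 0.002], [0, 0, 0.004], [0, 0, 0.005], [0, 0, 0.005]], angular=[[0, 0, 0], [0, 0, 0], [0, 0, 0], [0, 0, 0]], grip=[0.01, 0.01, 0.01, 0.01])

```text
clock: 12.07
eef_pos: [0.5468, -0.2366, 0.1888]
ee_rot: [[0.992, 0.128, -0.001], [0.128, -0.992, 0.003], [-0.0, -0.003, -1.0]]
wrist_force: [-0.4, 6.9, 1.4]
grip_width: 0.0155
gripper_force: 59.9
```

```bash
python3 st.py
```

```text
F [-0.7506  6.2534  0.5292] along tool [ 0.0581 -6.2998 -0.5073] tq [1.5722 0.1038 0.0238] pos [ 0.5468 -0.2366  0.1888] z [-0.0008  0.0034 -1.    ]
shoe front 0.009381606859634555 rear 0.027081811792095123 fence 0.0007299795365346077 12
```

>>> send_rows(offset=[[0, 0, 0.002], [0, 0, 0.003], [0, 0, 0.003], [0, 0, 0.003]], angular=[[0, 0, 0], [0, 0, 0], [0, 0, 0], [0, 0, 0]], grip=[0.01, 0.01, 0.01, 0.01])

```text
clock: 12.55
eef_pos: [0.5468, -0.2366, 0.1858]
ee_rot: [[0.992, 0.128, -0.001], [0.128, -0.992, 0.003], [-0.0, -0.003, -1.0]]
wrist_force: [0.2, 6.0, 0.2]
grip_width: 0.0151
gripper_force: 59.9
```

>>> send_rows(offset=[[0, 0, 0.002], [0, 0, 0.003], [0, 0, 0.003], [0, 0, 0.003]], angular=[[0, 0, 0], [0, 0, 0], [0, 0, 0], [0, 0, 0]], grip=[0.01, 0.01, 0.01, 0.01])

```text
clock: 12.88
eef_pos: [0.5468, -0.2366, 0.1831]
ee_rot: [[0.992, 0.128, -0.001], [0.128, -0.992, 0.003], [-0.0, -0.003, -1.0]]
wrist_force: [-0.3, 6.8, 0.7]
grip_width: 0.0157
gripper_force: 60.0
```

```bash
python3 st.py
```

```text
F [-0.6958  7.1309  0.9496] along tool [ 0.2253 -7.1643 -0.9257] tq [1.6546 0.1951 0.0054] pos [ 0.5468 -0.2366  0.1831] z [-0.0005  0.0033 -1.    ]
shoe front 0.00937227388493605 rear 0.027186311120022084 fence 0.0002928820242605497 13
```

>>> send_rows(offset=[[0, 0, 0.002], [0, 0, 0.003], [0, 0, 0.003], [0, 0, 0.003]], angular=[[0, 0, 0], [0, 0, 0], [0, 0, 0], [0, 0, 0]], grip=[0.01, 0.01, 0.01, 0.01])

```text
clock: 13.37
eef_pos: [0.547, -0.2366, 0.1811]
ee_rot: [[0.992, 0.128, 0.001], [0.128, -0.992, 0.003], [0.001, -0.003, -1.0]]
wrist_force: [-1.2, 7.0, 6.1]
grip_width: 0.0152
gripper_force: 60.6
```

>>> send_rows(offset=[[0, 0, 0.002], [0, 0, 0.003], [0, 0, 0.003], [0, 0, 0.003]], angular=[[0, 0, 0], [0, 0, 0], [0, 0, 0], [0, 0, 0]], grip=[0.01, 0.01, 0.01, 0.01])

```text
clock: 13.7
eef_pos: [0.5472, -0.2365, 0.1785]
ee_rot: [[0.992, 0.128, 0.001], [0.128, -0.992, 0.003], [0.002, -0.003, -1.0]]
wrist_force: [-2.2, 7.8, 8.5]
grip_width: 0.015
gripper_force: 60.9
```

```bash
python3 st.py
```

```text
F [-1.7006  7.6589  7.6756] along tool [-0.6927 -7.8344 -7.6556] tq [1.8674 0.3483 0.0148] pos [ 0.5472 -0.2365  0.1785] z [ 0.0011  0.0029 -1.    ]
shoe front 0.010002521701442538 rear 0.027500202385591723 fence 0.00041915166102403926 13
```

The upward force jumped to about 8 N and the shoe has given roughly 0.5 mm, so the gauge is snug. I'll let it settle and take one last look.

>>> send_rows(offset=[[0, 0, 0], [0, 0, 0], [0, 0, 0], [0, 0, 0], [0, 0, 0], [0, 0, 0]], angular=[[0, 0, 0], [0, 0, 0], [0, 0, 0], [0, 0, 0], [0, 0, 0], [0, 0, 0]], grip=[0.01, 0.01, 0.01, 0.01, 0.01, 0.01])

```text
clock: 14.35
eef_pos: [0.5473, -0.2365, 0.1785]
ee_rot: [[0.992, 0.128, 0.001], [0.128, -0.992, 0.003], [0.002, -0.003, -1.0]]
wrist_force: [-2.0, 7.7, 7.6]
grip_width: 0.0155
gripper_force: 60.9
```

```bash
python3 st.py; python3 -c "
from h import *
a=snap('wrist')[80:290,200:370];b=snap('scene')[90:230,90:280]
cv2.imwrite('pics/e.png',cv2.cvtColor(np.hstack([cv2.resize(a,(340,420)),cv2.resize(b,(450,420))]),cv2.COLOR_RGB2BGR))"
```

```text
F [-2.4048  8.0906  7.8454] along tool [-1.3353 -8.3538 -7.8244] tq [1.8542 0.3282 0.0537] pos [ 0.5472 -0.2365  0.1785] z [ 0.0011  0.0029 -1.    ]
shoe front 0.0100024960774622 rear 0.027500169071147624 fence 0.0004191274158901723 13
```

View pics/e.png

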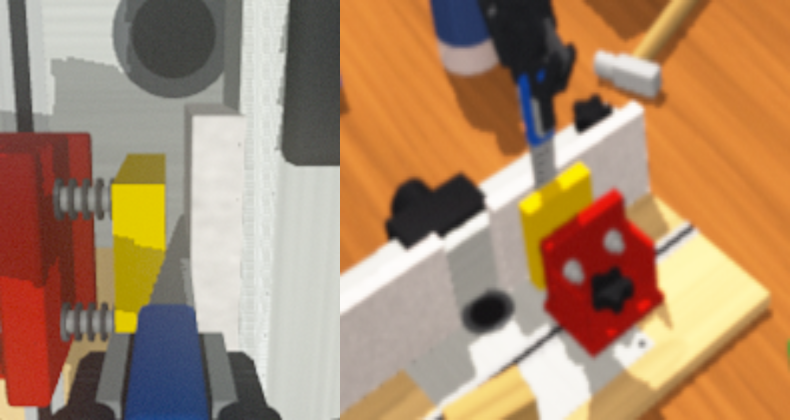

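The left view shows the blade between the yellow shoe and the white fence. In the scene view it stands upright at about (175,149) in full-picture pixels, which matches the network's shoe middle at (176,149). Forces are steady, so I'm handing in.

```bash
python3 -c "
from rig import bot
print(bot.sign_off())"
```

```text
the job is handed in; nothing more can be done
None
```

I handed the job in with the gauge still held by its blue grip, upright against the fence and snug on the shoe at about 70 mm depth, with the shoe pushed back roughly 0.5 mm; sign-off returned no verdict.

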